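# Post the recalled pack from the lidded stock box into the returns bin

### The arm

A 6-joint arm with a two-finger parallel gripper is mounted at the origin on the work surface. World frame = base frame: x ahead of the robot, y to its left, z up, the work surface at z = 0. Lengths are in m, angles in rad, forces in N, time in s.
With the tool pointing down it reaches from about 0.275 to 0.725 m from the base axis. Payload 5.6 kg.
Tool frame: the origin (TCP) lies between the finger pads; the fingertips stand 19 mm ahead of it and the grasp point (between the pads) is the TCP; y points along the fingers, z is the direction in which the jaws open and shut, and the axes are right-handed (so a half turn about y gives the same grasp; the last joint's range is limited). The gripper opens to 85 mm and grips with 20 to 120 N. Pads are 22 mm wide; open, the fingers measure 114 mm over their backs; the gripper's body (76 mm by 85 mm) begins 54 mm behind the grasp point. The pads swing forward as they close: fully open they stand 13 mm farther back than shut.
Start: joints at [1.599, 0.255, 0.108, 0, -1.424, -0.285], TCP at [0.14, 0.532, 0.25] pointing down, gripper open.
Joint ranges: [-2.95, 2.95], [-1.21, 1.97], [-1.09, 1.5], [-2.87, 1.71], [-2.94, -0.07], [-3.05, 3.05]. Speed limits (rad/s): [2.57, 2.57, 3.14, 3.14, 3.14, 3.14].

### API

Orientations are given as [roll, pitch, yaw] about the fixed x, y, z axes, in that order (R = Rz(yaw) Ry(pitch) Rx(roll)).
In Python, from bench import manip gives the robot as it stands.
- The arm moves only by the tool play_rows, never from a script. Its argument "moves" is a list that holds one entry, the list of rows, each a list of 5 numbers: the finger opening in mm, from 0 to 85.4, then the shift along the tool's x, y, z in mm, then the turn about the tool's y in degrees. A call has 1 to 8 rows; each row is the pose to reach, as a shift and turn from the pose commanded when the call began, along the tool's axes at that moment; what a row does not reach only later rows make up. A row lasts 1/8 s, in which the tool goes at most 62.5 mm and 10.7 degrees, less where a joint would pass 70% of its speed; a pose out of reach is approached as far as the arm can. A call with a gripper value outside its range is refused whole. The fingers move at their own pace and stop on an object; "grip_force" is the grip in N (left out, the last holds). Time passes only in rows, so rows that repeat a pose let the fingers close. It gives the time, the measured TCP pose, the force and the opening at its end, in the units of the state.
- manip.state(): the state, without advancing time (a new reading comes with each control period).
- manip.read_camera(name): name is "scene" or "top"; returns (picture, depth): 384x512x3 uint8, red, green, blue; 384x512 float32, m along the optical axis (not along the pixel's ray), 0 where there is no reading.
- manip.camera_model(name): a dict with "K" (3x3 intrinsics, pixels), "pose" (4x4, takes a point from camera to world coordinates). Camera axes: x right, y down, z forward; pixel columns grow to the right and rows downward; lengths in m; the calibration is good to about 2 mm. A picture is of the moment at which its call begins. camera_model takes no time and is no camera call.
- manip.sign_off(): hands the job in, once; it reports no verdict.
The state is a dict: "clock": time; "joint_pos": joint angles; "dq": joint speeds; "effort": joint torques, N m; "tool_pos": TCP position; "tcp_rot": TCP orientation; "ft_force": force on the tool from outside, world axes, zero at the start; "wrist_torque": the same for the moment, N m; "grip_width": finger opening in m.
Only numpy, scipy, OpenCV 4.12 (cv2) and the standard library are available. Lean on these libraries where they do the work, as an engineer would, in place of code of your own. Each camera call takes 0.05 s, during which the arm holds its last target.

### The job

The red-banded pack in the stock box has been recalled. Open the box by gently lifting the gripped end of its blue sliding lid over the stop lip and sliding it out of its grooves without forcing it, lay the lid flat in the middle of the green mat, then take out the red-banded pack and push it upright through the sprung flap in the top of the yellow returns bin so that it drops inside and the flap shuts. Leave the other two packs standing in the box and leave everything else standing where it is.

Things in the scene. Friction and masses are not known exactly. Their poses are not given: they have to be found in the camera images.
- box: white stock box fixed to the counter, 170 (x) x 130 (y) x 110 mm high, walls 6 mm; origin under its centre on the counter. Its lid lies on the wall tops inside a grey clip-on rim and slides out towards the box's own -x. The rim clips on at one of many heights, differing from start to start and not reported; it stays put in a run. Over 40 N between lid and box (rim included) counts as forcing
- pockets (a point): centre of the box's inner floor, 6 mm above the counter. Three pockets in a row along the box's x (centres -49.5, 0, +49.5 mm), parted by dividers reaching 45 mm above the counter, hold one pack each; about 36 mm is free beside each pack towards both y walls, for fingers
- lip (a point): middle of the rim's stop lip, across the box's -x end (5 mm thick, just outside the end wall); this point is level with the wall tops, 110 mm above the counter. The lip's own top stands 4 to 14 mm higher, unreported, and stops the lid's -x end. The other end has a back stop, the sides guides
- rails (a point): between the two keeper rails, level with the wall tops. Along the box's rear half (x 0 to +85 mm) they overlap the lid's side edges, reaching in to y = -58 and +58 mm. Undersides always 5.5 mm above the lip's top, 5 mm thick. Raised level, the lid binds before it clears the lip: tilt it about its resting tail. It tilts 0.041 (low rim) to 0.16 rad before binding; clearing needs 0.024 to 0.085: feel for a few N, ease a little, pull
- lid: loose blue lid plate 166 (x) x 128 (y) x 6 mm, 0.10 to 0.17 kg, lying on the box's wall tops (underside 110 mm above the counter), its axes along the box's; origin at the centre of its underside. Once slid 85 mm towards the box's -x its tail is out from under the rails and it can be lifted away
- fin (a point): centre of the yellow grip fin on the lid's top, near its -x end: 50 long (x) x 14 wide (y) x 28 mm high, from 6 to 34 mm above the lid's underside; this point is at x = -50, y = 0, z = 20 mm in the lid's frame
- red_pack: recalled pack: white carton with a red band round its top third, 28 (x) x 46 (y) x 100 mm high, about 0.2 kg, standing in one of the three pockets; origin under its centre; its top is 4 mm below the box's wall tops
- green_pack: pack of the same size with a green band, to be left in the box; origin under its centre
- blue_pack: pack of the same size with a blue band, to be left in the box; origin under its centre
- bin: yellow returns bin fixed to the counter, 150 x 150 x 175 mm high, hollow; origin under its centre. Right or left side of the counter, swapped with the mat between starts
- mouth (a point): centre of the rectangular mouth in the bin's top, level with the top face (175 mm high); the mouth is 56 mm along the bin's x and 78 mm along its y
- flap (a joint): black flap closing the mouth: hinged along the mouth's +x edge, 53 mm long, swings down into the bin; 0 = shut, 1.45 rad = fully open; a light spring (about 0.3 N at its middle to start, about 0.4 N at its tip when wide open) shuts it. A pack let go with most of its length through the mouth falls in by its own weight
- mat: green mat fixed to the counter, 240 (x) x 190 (y) x 3 mm; origin under its centre
- amber_bottle: amber bottle, 60 mm diameter, 130 mm high, standing; origin under its centre
- white_jar: white jar with orange cap, 72 mm diameter, 90 mm high, standing; origin under its centre
- carton: brown carton 60 x 110 x 50 mm high; origin under its centre
Mind the look-alikes: they are no part of the job. What is shaped like the box but purple is not meant. What is shaped like the lid but turquoise is not meant.

How it is judged:
On the way, in this order (a step that is already met when the one before it is completed fails the run):
1. the lid has been slid at least 85 mm out over the lip, clear of its keeper rails (x of lid in the frame of box below -0.085 m).
2. the lid lies flat on the green mat, let go (horizontal distance between lid and mat below 0.045 m and height (world z) of lid below 0.01 m and angle between lid's own z axis and vertical below 0.06 rad and contact force between the fingers and lid below 0.05 N), for 0.2 s.
3. the red-banded pack, upright, has pushed the flap open and is passing through the mouth (value of joint flap above 0.7 rad and horizontal distance between red_pack and mouth below 0.04 m and angle between red_pack's own z axis and vertical below 0.4 rad and z of red_pack in the frame of mouth below -0.03 m).
At the end, for the whole second after the job is handed in: The red-banded pack is inside the returns bin with the flap shut (under 0.1 rad); the lid lies flat and let go on the green mat, right side up, its centre within 45 mm of the mat's; the green and blue packs stand in their pockets within 25 mm of where they were (all of step 2 and horizontal distance between red_pack and bin below 0.075 m and height (world z) of red_pack below 0.11 m and value of joint flap below 0.1 rad and distance of each of green_pack, blue_pack from where it was at the start of the episode below 0.025 m and angle between each of green_pack, blue_pack's own z axis and vertical below 0.25 rad); the robot touches nothing.
It fails at once if the lid is forced: more than 40 N between lid and box (its rim and rails included) (contact force between lid and box above 40 N).
It fails at once if the bottle, jar or carton is knocked over or pushed more than 60 mm (angle between any of amber_bottle, white_jar, carton's own z axis and vertical above 0.5 rad or distance of any of amber_bottle, white_jar, carton from where it was at the start of the episode above 0.06 m).
It also fails if it takes over 64 s, if anything falls off the work surface, if the arm or the gripper's body presses on something with over 40 N, if the wrist force passes 120 N, or if a joint passes its speed limit or range.

## Working session

There is one attempt and no reset: what is moved stays moved. The work goes in short steps, Python scripts to look and compute and a tool call to move; the robot and the scene stay as the last step left them, time stands still between calls to the robot, and variables do not carry over. Pictures are saved under pics/ and viewed, and the job is handed in when it is done.

Besides the shell and the picture viewer there is one more tool, called after ">>>" as a command line: name --argument value ..., lists and objects as JSON in quotes. play_rows: Moves the arm, as the interface text tells. Its arguments: {"type":"object","properties":{"moves":{"type":"array","items":{"type":"array","items":{"type":"array","items":{"type":"number"}}}},"grip_force":{"type":"number"}},"required":["moves"]}

```bash
ls; mkdir -p pics
cat > h.py <<'E'
import numpy as np, cv2
from bench import manip
def snap(n,tag):
    im,d=manip.read_camera(n); np.savez(f'pics/{tag}.npz',im=im,d=d); cv2.imwrite(f'pics/{tag}.png',im[:,:,::-1]); return im,d
def pt(n,d,u,v,z=None):
    m=manip.camera_model(n);K=m['K'];T=m['pose'];r=np.linalg.inv(K)@[u,v,1]
    if z is None: p=r*d[int(v),int(u)]; return T[:3,:3]@p+T[:3,3]
    w=T[:3,:3]@r; return T[:3,3]+w*(z-T[2,3])/w[2]
def cloud(n,d):
    m=manip.camera_model(n);K=np.array(m['K']);T=np.array(m['pose']);v,u=np.mgrid[:384,:512]
    p=np.stack([u,v,np.ones_like(u)],-1)@np.linalg.inv(K).T*d[...,None]
    return p@T[:3,:3].T+T[:3,3]
E
python3 - <<'E'
from h import *
for n in('scene','top'): snap(n,n+'0'); print(manip.camera_model(n))
print(manip.state())
E
```

```text
pics
{'K': array([[378.31970093,   0.        , 252.15953209],
       [  0.        , 378.31970093, 194.33322944],
       [  0.        ,   0.        ,   1.        ]]), 'pose': array([[-0.4543753 ,  0.6114853 , -0.64778763,  1.36502977],
       [ 0.89077677,  0.30557421, -0.33636459,  0.41822486],
       [-0.00773481, -0.72986994, -0.68354228,  1.01849576],
       [ 0.        ,  0.        ,  0.        ,  1.        ]])}
{'K': array([[492.53940118,   0.        , 251.3714747 ],
       [  0.        , 492.53940118, 193.30422991],
       [  0.        ,   0.        ,   1.        ]]), 'pose': array([[ 0.00867081, -0.99459891,  0.10343025,  0.33354308],
       [-0.99992221, -0.00955135, -0.00802114, -0.03835558],
       [ 0.00896572, -0.10335266, -0.99460437,  1.8789397 ],
       [ 0.        ,  0.        ,  0.        ,  1.        ]])}
{'clock': 0.1, 'joint_pos': array([ 1.59859430e+00,  2.55693324e-01,  1.07168959e-01, -3.90457253e-04,
       -1.42389864e+00, -2.84587975e-01]), 'dq': array([-0.00021247, -0.0029378 ,  0.00258913,  0.0023408 , -0.00021294,
       -0.00018376]), 'effort': array([-3.12551958e-03, -3.87603557e+01,  2.38469660e+01,  5.37791714e+00,
       -3.85866544e-03, -4.76257966e-06]), 'tool_pos': array([0.13954594, 0.53159783, 0.249502  ]), 'tcp_rot': array([-1.56912665e+00,  8.60848876e-05,  2.88474526e+00]), 'ft_force': array([0.18504674, 0.87959095, 0.1251416 ]), 'wrist_torque': array([-0.04513308, -0.00108999, -0.00207457]), 'grip_width': 0.08540814765662585}
```

View pics/scene0.png

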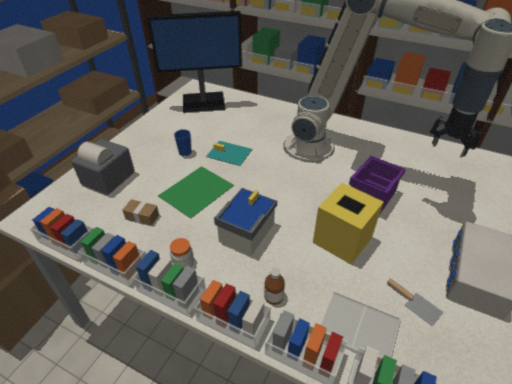

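View pics/top0.png

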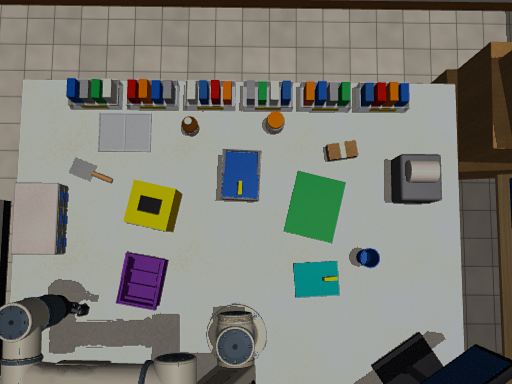

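Run:
```python
from h import *
im=cv2.imread('pics/top0.png'); s=cv2.imread('pics/scene0.png')
a=cv2.resize(im[140:210,205:275],None,fx=8,fy=8,interpolation=cv2.INTER_CUBIC); cv2.imwrite('pics/c1.png',a)
a=cv2.resize(s[180:255,205:285],None,fx=8,fy=8,interpolation=cv2.INTER_CUBIC); cv2.imwrite('pics/c2.png',a)
a=cv2.resize(im[170:240,115:190],None,fx=8,fy=8,interpolation=cv2.INTER_CUBIC); cv2.imwrite('pics/c3.png',a)
d=np.load('pics/top0.npz');D=d['d'];I=cv2.cvtColor(d['im'],cv2.COLOR_RGB2HSV)
C=cloud('top',D)
def rect(mask,name):
    n,l,st,ce=cv2.connectedComponentsWithStats(mask.astype(np.uint8))
    k=1+np.argmax(st[1:,4]); P=C[l==k]; print(name,st[k],'z',np.percentile(P[:,2],[5,50,95]))
    r=cv2.minAreaRect((P[:,:2]*1000).astype(np.float32)); print(r, cv2.boxPoints(r).round())
    return l==k
H,S,V=I[...,0],I[...,1],I[...,2]
x=np.arange(512)[None]+0*H; y=np.arange(384)[:,None]+0*H
rect((H>50)&(H<75)&(S>150)&(x>280)&(x<350)&(y>165)&(y<250),'mat')
rect((H>105)&(H<125)&(S>120)&(x>215)&(x<265)&(y>145)&(y<205),'lid')
rect((H>20)&(H<35)&(S>130)&(x>230)&(x<250)&(y>170)&(y<205)&(C[...,2]>.125),'fin')
rect((H>20)&(H<35)&(S>130)&(x>120)&(x<185)&(y>170)&(y<240)&(C[...,2]>.165),'bintop')
rect((V<60)&(x>130)&(x<170)&(y>190)&(y<220),'mouth')
rect((C[...,2]>.1)&(x>215)&(x<265)&(y>145)&(y<205),'boxtop')
```

```text
mat [ 284  171   61   71 3002] z [-0.00349757  0.00435334  0.0125545 ]
((455.21978759765625, -224.70982360839844), (310.0679626464844, 319.35943603515625), 77.29607391357422) [[ 265. -341.]
 [ 577. -411.]
 [ 645. -109.]
 [ 334.  -38.]]
lid [ 222  151   37   48 1464] z [0.11002497 0.11745904 0.12514119]
((503.55072021484375, -9.066902160644531), (127.8324203491211, 336.96636962890625), 87.36785888671875) [[332. -65.]
 [669. -81.]
 [675.  47.]
 [338.  63.]]
fin [238 181   4  14  53] z [0.13877063 0.14499831 0.15137472]
((533.8984375, -10.056427001953125), (47.379215240478516, 10.78087329864502), 0.713637113571167) [[510.  -5.]
 [510. -16.]
 [558. -15.]
 [558.  -4.]]
bintop [ 124  180   52   51 1554] z [0.16923626 0.1759662  0.18284722]
((437.0367126464844, 162.58596801757812), (436.7545471191406, 149.8632354736328), 77.6990737915039) [[317. -35.]
 [464. -67.]
 [557. 360.]
 [410. 392.]]
mouth [138 195  24  19 315] z [0.16831847 0.17511972 0.18232612]
((419.79254150390625, 145.62252807617188), (402.74169921875, 54.283966064453125), 72.55912017822266) [[334. -38.]
 [385. -55.]
 [506. 330.]
 [454. 346.]]
boxtop [ 220  149   42   53 1955] z [0.10963804 0.1180344  0.13156645]
((505.4637756347656, -8.421958923339844), (141.1412811279297, 340.8774719238281), 87.48075866699219) [[332. -71.]
 [673. -86.]
 [679.  55.]
 [338.  70.]]
```

View pics/c1.png

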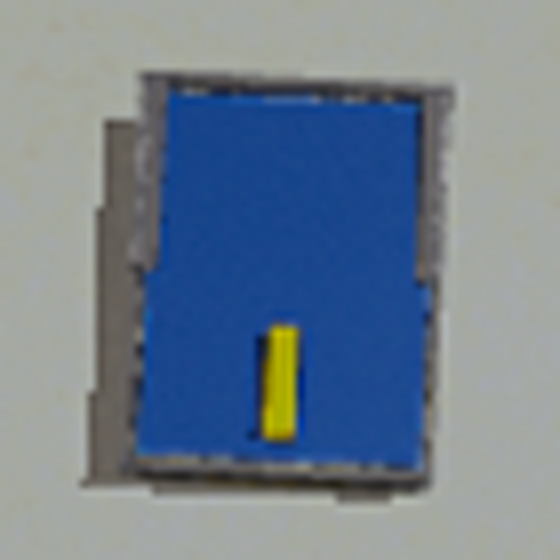

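View pics/c2.png

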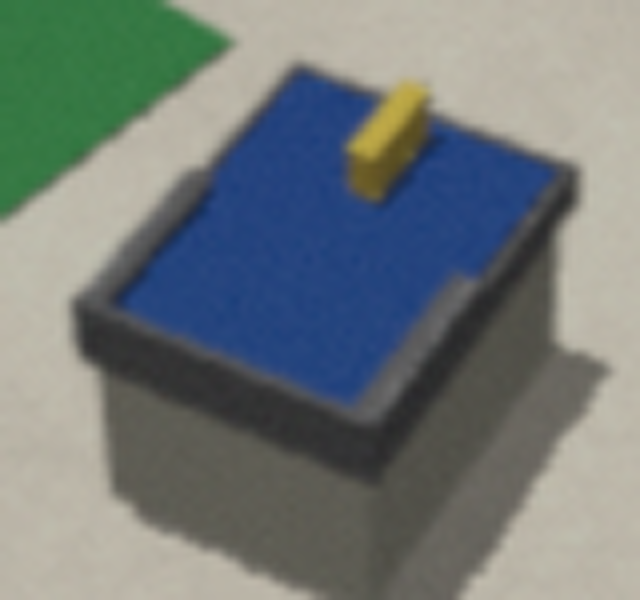

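View pics/c3.png

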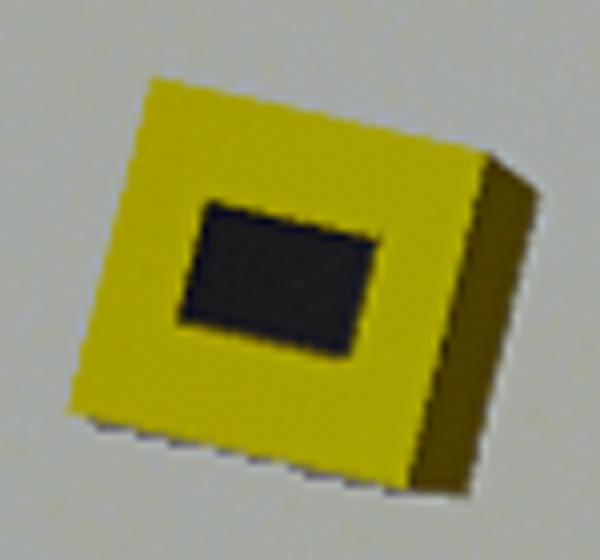

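```bash
cat > m.py <<'E'
from h import *
def planar(z,n='top'):
    m=manip.camera_model(n);K=np.array(m['K']);T=np.array(m['pose']);v,u=np.mgrid[:384,:512]
    w=np.stack([u,v,np.ones_like(u)],-1)@np.linalg.inv(K).T@T[:3,:3].T
    return T[:3,3]+w*((z-T[2,3])/w[...,2])[...,None]
def rect(mask,z,name,n='top'):
    nn,l,st,ce=cv2.connectedComponentsWithStats(mask.astype(np.uint8))
    k=1+np.argmax(st[1:,4]); M=l==k
    c,_=cv2.findContours(M.astype(np.uint8),cv2.RETR_EXTERNAL,cv2.CHAIN_APPROX_NONE)
    P=planar(z,n)[M][:,:2]*1000
    r=cv2.minAreaRect(P.astype(np.float32)); print(name,st[k],'mean',P.mean(0).round(1),'rect',[np.round(q,1) for q in r]); print(cv2.boxPoints(r).round(1).tolist())
E
python3 - <<'E'
from m import *
d=np.load('pics/top0.npz');I=cv2.cvtColor(d['im'],cv2.COLOR_RGB2HSV).astype(int)
H,S,V=I[...,0],I[...,1],I[...,2]
y,x=np.mgrid[:384,:512]
rect((H>50)&(H<75)&(S>150)&(x>280)&(x<350)&(y>165)&(y<250),.003,'mat')
rect((H>105)&(H<125)&(S>120)&(x>215)&(x<265)&(y>145)&(y<205),.116,'lid')
rect((H>20)&(H<35)&(S>130)&(x>230)&(x<250)&(y>170)&(y<205)&(V>100),.144,'fin')
rect((H>20)&(H<35)&(S>130)&(x>120)&(x<185)&(y>170)&(y<240)&(V>120),.175,'bintop')
rect((V<70)&(x>130)&(x<170)&(y>190)&(y<220),.175,'mouth')
d=np.load('pics/scene0.npz');I=cv2.cvtColor(d['im'],cv2.COLOR_RGB2HSV).astype(int)
H,S,V=I[...,0],I[...,1],I[...,2]
rect((H>50)&(H<75)&(S>150)&(x>155)&(x<240)&(y>165)&(y<220),.003,'mat','scene')
rect((V<60)&(x>330)&(x<370)&(y>192)&(y<218),.175,'mouth','scene')
rect((H>20)&(H<35)&(S>130)&(x>310)&(x<385)&(y>180)&(y<230)&(V>180),.175,'bintop','scene')
m=manip.camera_model('scene')
def P(u,v,z): return (pt('scene',None,u,v,z)*1000).round(1)
# crop c2 : lid/box
for n,u,v,z in [('lidfarL',300,70,.116),('lidfarR',575,170,.116),('fin top a',348,150,.144),('fin b',376,160,.144),('fin c',428,95,.144),('fin d',404,85,.144)]:
    print(n,P(205+u/8-.44,180+v/8-.44,z))
E
```

```text
mat [ 284  171   61   71 3002] mean [ 481.6 -293.7] rect [array([ 482.3, -293.8]), array([186.5, 236. ]), np.float64(76.7)]
[[346.0, -357.3999938964844], [575.5999755859375, -411.70001220703125], [618.5, -230.1999969482422], [388.8999938964844, -175.89999389648438]]
lid [ 222  151   37   48 1464] mean [585.1 -12.1] rect [array([586.2, -12.7]), array([127.9, 167.5]), np.float64(87.7)]
[[499.8999938964844, -73.19999694824219], [667.2999877929688, -80.0999984741211], [672.5, 47.79999923706055], [505.1000061035156, 54.599998474121094]]
fin [238 181   4  14  52] mean [532.9 -10.5] rect [array([534.3, -10.1]), array([46.4, 10.6]), np.float64(0.6)]
[[511.0, -5.0], [511.1000061035156, -15.699999809265137], [557.5, -15.100000381469727], [557.4000244140625, -4.5]]
bintop [ 124  180   52   51 1510] mean [466.6 301.2] rect [array([467.3, 301.2]), array([150. , 149.8]), np.float64(77.6)]
[[378.0, 244.0], [524.2999877929688, 211.8000030517578], [556.5, 358.29998779296875], [410.29998779296875, 390.5]]
mouth [138 195  24  19 319] mean [468.5 301.5] rect [array([468.4, 301.7]), array([74.2, 51.3]), np.float64(77.6)]
[[435.3999938964844, 271.0], [485.5, 260.0], [501.5, 332.5], [451.3999938964844, 343.5]]Traceback (most recent call last):
  File "<stdin>", line 12, in <module>
  File "m.py", line 8, in rect
    k=1+np.argmax(st[1:,4]); M=l==k
        ~~~~~~~~~^^^^^^^^^^
    return _wrapfunc(a, 'argmax', axis=axis, out=out, **kwds)
    return bound(*args, **kwds)
ValueError: attempt to get argmax of an empty sequence
```

```bash
cat >> m.py <<'E'
def go(x,y,z,yaw=None):
    s=manip.state();p=np.array(s['tool_pos'])*1000;w=s['tcp_rot'][2]
    d=np.array([x,y,z])-p; t=[d[0]*np.cos(w)+d[1]*np.sin(w),-d[2],-d[0]*np.sin(w)+d[1]*np.cos(w)]
    a=0 if yaw is None else -np.degrees((yaw-w+np.pi)%(2*np.pi)-np.pi)
    print('clock',round(s['clock'],2),'pos',p.round(1),'rot',np.round(s['tcp_rot'],3),'shift',np.round(t,1),'deg',round(a,1),'F',np.round(s['ft_force'],1),'w',round(s['grip_width']*1000,1))
E
python3 - <<'E'
from m import *
D=np.load('pics/top0.npz')['d'];C=cloud('top',D)
def reg(n,u0,u1,v0,v1):
    q=C[v0:v1,u0:u1][D[v0:v1,u0:u1]>0][:,2]*1000; print(n,len(q),q.mean().round(2),np.median(q).round(2),q.std().round(1))
reg('railL',223,226,151,172); reg('railR',258,260,153,173); reg('back',226,257,149,151); reg('lidtop',227,256,153,178); reg('bintop',140,170,182,192);reg('counter',270,285,210,240)
D=np.load('pics/scene0.npz')['d'];C=cloud('scene',D)
for n,(u0,v0),(u1,v1) in [('railL',(85+10,300),(200,180)),('railR',(365,402),(468,290)),('lid',(250,250),(350,280))]:
    q=[]
    for t in np.linspace(.05,.95,40):
        u=int(205+(u0+(u1-u0)*t)/8);v=int(180+(v0+(v1-v0)*t)/8)
        if D[v,u]>0:q.append(C[v,u,2]*1000)
    print(n,np.mean(q).round(1),np.median(q).round(1),np.std(q).round(1))
d=np.load('pics/scene0.npz');I=cv2.cvtColor(d['im'],cv2.COLOR_RGB2HSV).astype(int)
H,S,V=I[...,0],I[...,1],I[...,2];y,x=np.mgrid[:384,:512]
rect((H>50)&(H<75)&(S>120)&(x>155)&(x<240)&(y>165)&(y<220),.003,'mat','scene')
rect((H>20)&(H<35)&(S>130)&(x>310)&(x<385)&(y>180)&(y<230)&(V>170),.175,'bintop','scene')
def P(u,v,z): return (pt('scene',None,u,v,z)*1000).round(1)
for n,u,v,z in [('lidfarL',300,70,.116),('lidfarR',575,170,.116),('fin top a',348,150,.144),('fin b',376,160,.144),('fin c',428,95,.144),('fin d',404,85,.144)]:
    print(n,P(205+u/8-.44,180+v/8-.44,z))
go(534,-10.5,200,3.10)
E
```

```text
railL 63 123.75 124.04 5.3
railR 40 126.81 127.35 4.3
back 62 80.31 123.52 60.6
lidtop 717 117.49 117.64 4.3
bintop 297 134.56 175.49 74.9
counter 445 1.39 1.47 4.7
railL 124.9 124.9 1.8
railR 124.7 124.6 1.9
lid 115.0 114.6 1.2
mat [ 160  168   72   49 1787] mean [ 485.9 -291.4] rect [array([ 480.4, -292.5]), array([181.6, 232. ]), np.float64(76.5)]
[[346.3999938964844, -353.70001220703125], [572.0, -407.79998779296875], [614.4000244140625, -231.3000030517578], [388.79998779296875, -177.10000610351562]]
bintop [ 320  183   62   45 1154] mean [469.6 304.1] rect [array([466.1, 302.3]), array([145.5, 145.9]), np.float64(77.8)]
[[379.3999938964844, 246.6999969482422], [522.0, 215.6999969482422], [552.7999877929688, 357.8999938964844], [410.20001220703125, 388.8999938964844]]
lidfarL [497.9 -72.2 116. ]
lidfarR [501.5  63.2 116. ]
fin top a [559.7 -15.5 144. ]
fin b [559.9  -2.3 144. ]
fin c [514.4  -0.7 144. ]
fin d [513.3 -12.7 144. ]
clock 0.1 pos [139.5 531.6 249.5] rot [-1.569  0.     2.885] shift [-519.2   49.5  424.1] deg -12.3 F [0.2 0.9 0.1] w 85.4
```

>>> play_rows --moves '[[[45,-60,0,49,-2],[45,-115,0,94,-4],[45,-170,0,139,-6],[45,-225,0,184,-8],[45,-280,0,229,-10],[45,-335,0,273,-12.3],[45,-390,0,318,-12.3],[45,-445,0,363,-12.3]]]' --grip_force 20

```text
clock: 1.1
tool_pos: [0.4348, 0.126, 0.2502]
tcp_rot: [-1.571, -0.0, 3.1]
ft_force: [0.9, 1.6, -0.0]
grip_width: 0.0451
```

```bash
python3 -c "
from m import *
go(535.5,-9,180,3.10)"
```

```text
clock 1.1 pos [434.8 126.  250.2] rot [-1.571 -0.     3.1  ] shift [-106.3   70.2  130.7] deg -0.0 F [ 0.9  1.6 -0. ] w 45.1
```

>>> play_rows --moves '[[[45,0,0,0,0],[45,0,0,0,0],[45,0,0,0,0]]]'

```text
clock: 1.48
tool_pos: [0.4336, 0.1289, 0.2502]
tcp_rot: [-1.571, -0.0, 3.101]
ft_force: [0.1, -0.1, -1.1]
grip_width: 0.045
```

```bash
python3 -c "
from m import *
go(535.5,-9,180,3.10)"
```

```text
clock 1.48 pos [433.6 128.9 250.2] rot [-1.571 -0.     3.101] shift [-107.4   70.2  133.6] deg 0.1 F [ 0.1 -0.1 -1.1] w 45.0
```

>>> play_rows --moves '[[[45,-27,10,33,0],[45,-54,25,67,0],[45,-81,40,100,0],[45,-107.4,55,133.6,0],[45,-107.4,70,133.6,0],[45,-107.4,70,133.6,0],[45,-107.4,70,133.6,0]]]'

```text
clock: 2.35
tool_pos: [0.5358, -0.0088, 0.1812]
tcp_rot: [-1.571, 0.001, 3.102]
ft_force: [0.1, -0.2, -0.5]
grip_width: 0.0454
```

```bash
python3 -c "
from m import *
snap('scene','s1')
im=cv2.imread('pics/s1.png');cv2.imwrite('pics/s1c.png',cv2.resize(im[130:260,190:320],None,fx=4.5,fy=4.5,interpolation=cv2.INTER_CUBIC))
go(535.5,-9,138,3.10)"
```

```text
clock 2.4 pos [535.9  -8.9 181.4] rot [-1.571e+00  2.000e-03  3.102e+00] shift [ 0.4 43.4  0.1] deg 0.1 F [ 1.  -0.3 -0.4] w 44.9
```

View pics/s1c.png

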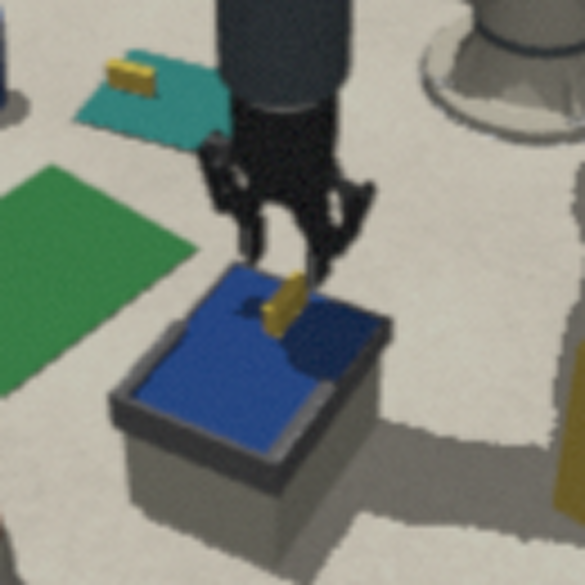

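>>> play_rows --moves '[[[40,0,15,0,0],[40,0,30,0,0],[40,0,42,0,0],[40,0,42,0,0],[25,0,42,0,0],[18,0,42,0,0],[18,0,42,0,0]]]'

```text
clock: 3.28
tool_pos: [0.536, -0.0101, 0.1387]
tcp_rot: [-1.571, 0.001, 3.099]
ft_force: [-0.2, 0.1, -0.3]
grip_width: 0.0178
```

>>> play_rows --moves '[[[10,0,0,0,0],[10,0,0,0,0],[10,0,0,0,0],[10,0,0,0,0],[10,0,0,0,0]]]' --grip_force 20

```text
clock: 3.9
tool_pos: [0.5361, -0.0101, 0.1387]
tcp_rot: [-1.571, 0.001, 3.1]
ft_force: [-1.5, 0.1, 4.7]
grip_width: 0.0136
```

```bash
python3 -c "
from m import *
go(535.5,-9,138,3.10)"
```

```text
clock 3.9 pos [536.1 -10.1 138.7] rot [-1.571e+00  1.000e-03  3.100e+00] shift [ 0.6  0.7 -1.1] deg -0.0 F [-1.5  0.1  4.7] w 13.6
```

>>> play_rows --moves '[[[10,0,-0.5,0,0],[10,0,-1,0,0],[10,0,-1,0,0]]]'

```text
clock: 4.28
tool_pos: [0.5355, -0.0101, 0.1388]
tcp_rot: [-1.571, -0.001, 3.099]
ft_force: [-0.3, -0.1, -0.2]
grip_width: 0.0131
```

>>> play_rows --moves '[[[10,0,-0.5,0,0],[10,0,-1,0,0],[10,0,-1,0,0]]]'

```text
clock: 4.65
tool_pos: [0.5356, -0.0102, 0.1401]
tcp_rot: [-1.571, -0.001, 3.099]
ft_force: [-0.0, 0.1, -1.4]
grip_width: 0.014
```

>>> play_rows --moves '[[[10,0,-0.5,0,0],[10,0,-1,0,0],[10,0,-1,0,0]]]'

```text
clock: 5.03
tool_pos: [0.5358, -0.0101, 0.1414]
tcp_rot: [-1.571, 0.0, 3.099]
ft_force: [-0.3, 0.1, -0.6]
grip_width: 0.0131
```

>>> play_rows --moves '[[[10,0,-0.5,0,0],[10,0,-1,0,0],[10,0,-1,0,0]]]'

```text
clock: 5.4
tool_pos: [0.5358, -0.0101, 0.1423]
tcp_rot: [-1.571, 0.0, 3.1]
ft_force: [0.2, -0.7, -1.5]
grip_width: 0.0137
```

>>> play_rows --moves '[[[10,0,-0.5,0,0],[10,0,-1,0,0],[10,0,-1,0,0]]]'

```text
clock: 5.78
tool_pos: [0.5357, -0.0101, 0.1428]
tcp_rot: [-1.571, -0.001, 3.099]
ft_force: [1.7, 0.8, -4.2]
grip_width: 0.0134
```

>>> play_rows --moves '[[[10,0,-0.5,0,0],[10,0,-0.8,0,0],[10,0,-0.8,0,0]]]'

```text
clock: 6.15
tool_pos: [0.5358, -0.0101, 0.1441]
tcp_rot: [-1.571, -0.0, 3.099]
ft_force: [2.3, -0.2, -5.4]
grip_width: 0.0138
```

```bash
python3 -c "
from m import *
snap('scene','s2')
im=cv2.imread('pics/s2.png');cv2.imwrite('pics/s2c.png',cv2.resize(im[180:260,200:290],None,fx=8,fy=7.5,interpolation=cv2.INTER_CUBIC))
go(535.5,-9,138,3.10)"
```

```text
clock 6.2 pos [535.8 -10.1 144. ] rot [-1.571 -0.     3.099] shift [ 0.3  6.  -1. ] deg -0.0 F [ 1.9 -0.2 -5.7] w 13.7
```

View pics/s2c.png

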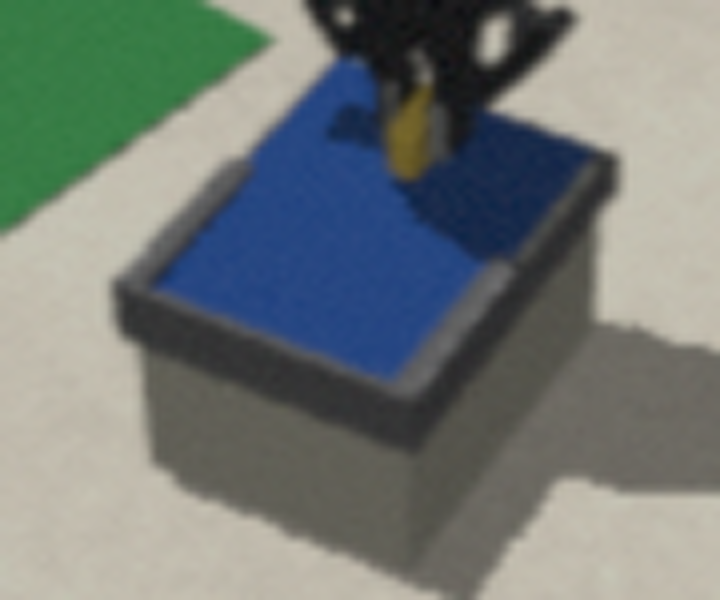

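>>> play_rows --moves '[[[10,0,-0.5,0,0],[10,0,-0.5,0,0]]]'

```text
clock: 6.45
tool_pos: [0.5358, -0.0101, 0.1446]
tcp_rot: [-1.571, -0.0, 3.099]
ft_force: [1.3, -0.5, -5.5]
grip_width: 0.0135
```

>>> play_rows --moves '[[[10,0,-0.5,0,0],[10,0,-0.5,0,0]]]'

```text
clock: 6.7
tool_pos: [0.5358, -0.0101, 0.1451]
tcp_rot: [-1.571, 0.0, 3.099]
ft_force: [0.9, 0.9, -6.1]
grip_width: 0.0136
```

```bash
python3 -c "
from m import *
go(535.5,-9,138,3.10)"
```

```text
clock 6.7 pos [535.8 -10.1 145.1] rot [-1.571  0.     3.099] shift [ 0.4  7.1 -1.1] deg -0.0 F [ 0.9  0.9 -6.1] w 13.6
```

>>> play_rows --moves '[[[10,0,-0.5,0,0],[10,0,-0.5,0,0]]]'

```text
clock: 6.95
tool_pos: [0.5358, -0.0101, 0.1453]
tcp_rot: [-1.571, -0.0, 3.099]
ft_force: [3.3, -0.4, -8.5]
grip_width: 0.0136
```

>>> play_rows --moves '[[[10,0,-0.5,0,0],[10,0,-0.5,0,0]]]'

```text
clock: 7.2
tool_pos: [0.5358, -0.0101, 0.1454]
tcp_rot: [-1.571, -0.0, 3.099]
ft_force: [4.0, -0.7, -11.9]
grip_width: 0.014
```

```bash
python3 -c "
from m import *
go(535.5,-9,138,3.10)
for n in ('scene','top'):
  snap(n,n+'3')
im=cv2.imread('pics/scene3.png');cv2.imwrite('pics/s3c.png',cv2.resize(im[180:260,200:290],None,fx=8,fy=7.5,interpolation=cv2.INTER_CUBIC))
C=cloud('scene',np.load('pics/scene3.npz')['d'])
C0=cloud('scene',np.load('pics/scene0.npz')['d'])
I=cv2.cvtColor(np.load('pics/scene3.npz')['im'],cv2.COLOR_RGB2HSV).astype(int)
I0=cv2.cvtColor(np.load('pics/scene0.npz')['im'],cv2.COLOR_RGB2HSV).astype(int)
for c,i in((C0,I0),(C,I)):
  M=(i[...,0]>105)&(i[...,0]<125)&(i[...,1]>130)&(c[...,2]>.1)&(c[...,2]<.14)
  M[:180]=0;M[:,:205]=0;M[:,285:]=0
  P=c[M];P=P[(abs(P[:,1]+12)<65)&(abs(P[:,0]-585)<9e9)]
  A=np.c_[P[:,0]-.585,P[:,1]+.012,np.ones(len(P))]
  for k in range(3):
    s,*_=np.linalg.lstsq(A,P[:,2],rcond=None);r=P[:,2]-A@s;m=abs(r)<.005;A=A[m];P=P[m]
  print(len(P),s)
"
```

```text
clock 7.2 pos [535.8 -10.1 145.4] rot [-1.571 -0.     3.099] shift [ 0.4  7.4 -1.1] deg -0.0 F [  4.   -0.7 -11.9] w 14.0
1329 [-0.01002662 -0.00999546  0.11578387]
1328 [-0.03418835  0.00987232  0.11967603]
```

View pics/s3c.png

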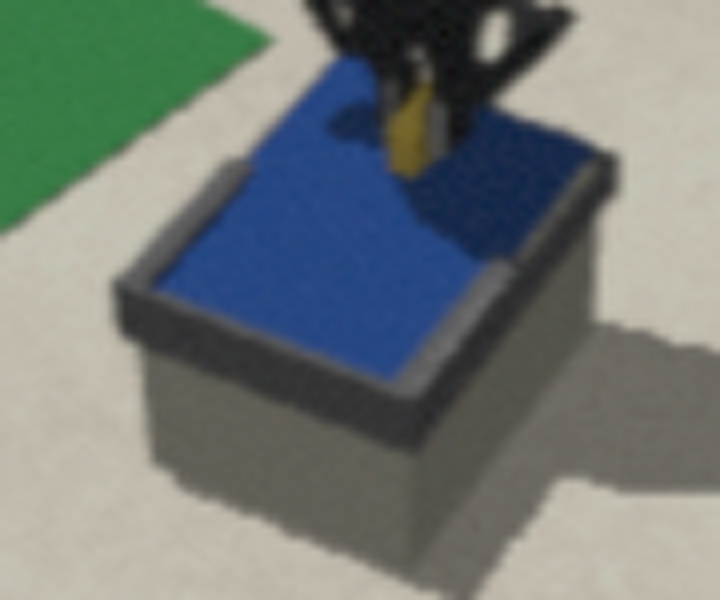

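>>> play_rows --moves '[[[10,0,1,0,0],[10,0,1.7,0,0],[10,0,1.7,0,0]]]'

```text
clock: 7.68
tool_pos: [0.5358, -0.0102, 0.1451]
tcp_rot: [-1.571, 0.001, 3.1]
ft_force: [0.5, 0.9, -1.6]
grip_width: 0.0133
```

>>> play_rows --moves '[[[10,0,0,0,0],[10,0,0,0,0]]]' --grip_force 40

```text
clock: 7.92
tool_pos: [0.536, -0.0102, 0.1449]
tcp_rot: [-1.571, 0.001, 3.1]
ft_force: [-0.8, -1.2, -2.3]
grip_width: 0.0134
```

>>> play_rows --moves '[[[10,1,0.2,0,0],[10,2.5,0.1,0,0],[10,4,0,0,0],[10,5,0,0,0],[10,5,0,0,0]]]'

```text
clock: 8.55
tool_pos: [0.5308, -0.0099, 0.1445]
tcp_rot: [-1.571, 0.0, 3.1]
ft_force: [-0.6, -0.4, 0.7]
grip_width: 0.0131
```

>>> play_rows --moves '[[[10,2,-0.1,0,0],[10,4,-0.2,0,0],[10,7,-0.3,0,0],[10,10,-0.4,0,0],[10,10,-0.4,0,0]]]'

```text
clock: 9.18
tool_pos: [0.5203, -0.0095, 0.1447]
tcp_rot: [-1.571, -0.001, 3.1]
ft_force: [-1.3, -0.3, 0.3]
grip_width: 0.0132
```

>>> play_rows --moves '[[[10,5,-0.2,0,0],[10,10,-0.4,0,0],[10,15,-0.6,0,0],[10,20,-0.8,0,0],[10,25,-1,0,0],[10,30,-1.2,0,0],[10,30,-1.2,0,0]]]'

```text
clock: 10.05
tool_pos: [0.4905, -0.0082, 0.1461]
tcp_rot: [-1.571, 0.0, 3.1]
ft_force: [-0.3, -0.3, -0.7]
grip_width: 0.013
```

>>> play_rows --moves '[[[10,7,-0.2,0,0],[10,14,-0.5,0,0],[10,21,-0.8,0,0],[10,28,-1,0,0],[10,35,-1.3,0,0],[10,42,-1.6,0,0],[10,42,-1.6,0,0]]]'

```text
clock: 10.92
tool_pos: [0.4485, -0.0064, 0.1478]
tcp_rot: [-1.571, 0.0, 3.1]
ft_force: [0.5, -0.5, -0.8]
grip_width: 0.0133
```

```bash
python3 -c "
from m import *
snap('scene','s4')
im=cv2.imread('pics/s4.png');cv2.imwrite('pics/s4c.png',cv2.resize(im[130:260,190:320],None,fx=4.5,fy=4.5,interpolation=cv2.INTER_CUBIC))
go(535.5,-9,138,3.10)"
```

```text
clock 10.97 pos [448.8  -6.4 147.7] rot [-1.571  0.     3.1  ] shift [-86.7   9.7  -1. ] deg -0.0 F [-0.6 -0.8 -1.2] w 13.1
```

View pics/s4c.png

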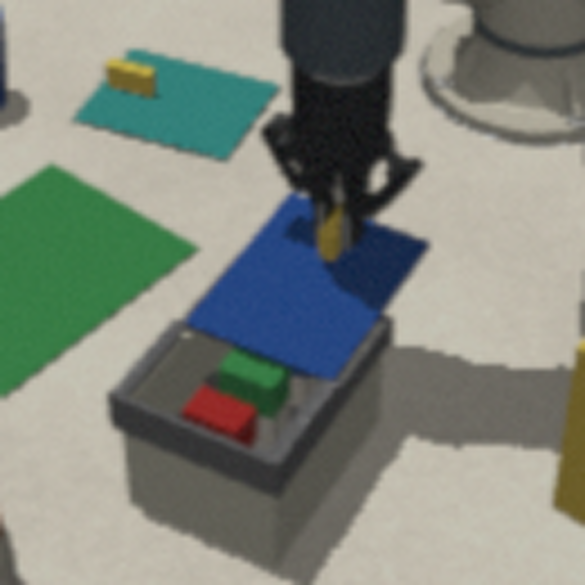

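>>> play_rows --moves '[[[10,7,-0.5,0,0],[10,14,-1,0,0],[10,20,-4,0,0],[10,22,-20,0,0],[10,22,-40,0,0],[10,22,-60,0,0],[10,22,-80,0,0],[10,22,-80,0,0]]]' --grip_force 60

```text
clock: 11.98
tool_pos: [0.4276, -0.0053, 0.229]
tcp_rot: [-1.572, 0.003, 3.1]
ft_force: [-0.2, -0.9, -1.5]
grip_width: 0.0126
```

```bash
python3 -c "
from m import *
snap('scene','s5')
im=cv2.imread('pics/s5.png');cv2.imwrite('pics/s5c.png',cv2.resize(im[90:260,150:350],None,fx=3.5,fy=3.5,interpolation=cv2.INTER_CUBIC))
go(433,-282,100,np.pi-.232)"
```

```text
clock 12.03 pos [426.9  -5.3 227.8] rot [-1.572e+00  1.000e-03  3.099e+00] shift [-17.8 127.8 276.2] deg 10.9 F [ 0.1 -0.6 -1.1] w 12.6
```

View pics/s5c.png

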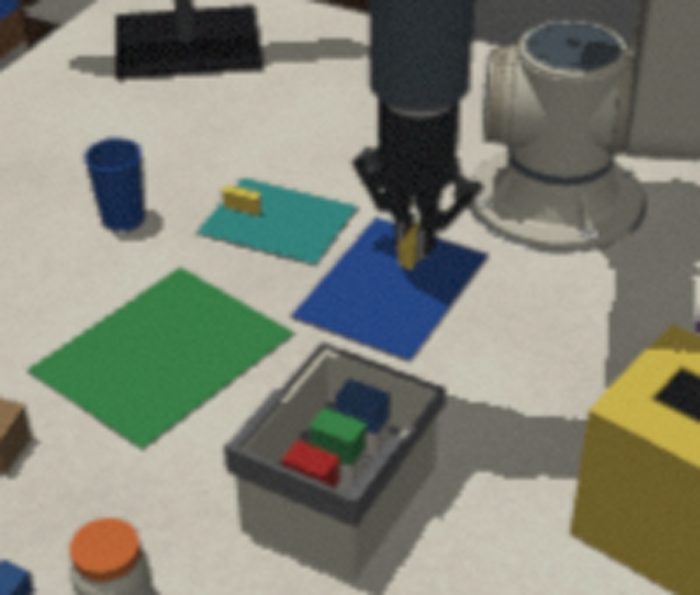

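>>> play_rows --moves '[[[10,-2,0,30,1],[10,-4,0,65,3],[10,-7,0,105,5],[10,-10,0,145,7],[10,-13,15,185,9],[10,-16,40,225,11],[10,-17.8,70,260,11],[10,-17.8,100,276,11]]]'

```text
clock: 13.02
tool_pos: [0.4321, -0.2833, 0.1253]
tcp_rot: [-1.571, -0.002, 2.906]
ft_force: [0.7, -0.0, -0.6]
grip_width: 0.0132
```

>>> play_rows --moves '[[[10,0,0,0,0],[10,0,0,0,0],[10,0,0,0,0]]]'

```text
clock: 13.4
tool_pos: [0.4339, -0.2817, 0.1289]
tcp_rot: [-1.571, 0.002, 2.909]
ft_force: [0.3, -0.2, -1.3]
grip_width: 0.0128
```

```bash
python3 -c "
from m import *
snap('scene','s6')
im=cv2.imread('pics/s6.png');cv2.imwrite('pics/s6c.png',cv2.resize(im[90:260,130:330],None,fx=3.5,fy=3.5,interpolation=cv2.INTER_CUBIC))
go(433,-282,34,np.pi-.232)"
```

```text
clock 13.45 pos [ 433.9 -281.7  128.8] rot [-1.571e+00  2.000e-03  2.909e+00] shift [ 0.7 94.8  0.5] deg -0.1 F [ 0.7 -1.  -1.1] w 13.1
```

View pics/s6c.png

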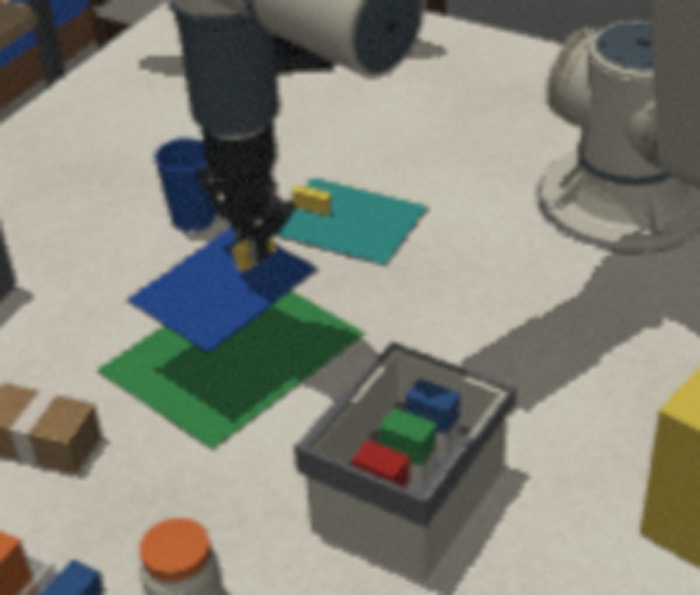

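>>> play_rows --moves '[[[10,0.5,25,0,0],[10,0.5,50,0,0],[10,0.5,70,0,0],[10,0.5,82,0,0],[10,0.5,88,0,0],[10,0.5,92,0,0],[10,0.5,92,0,0]]]'

```text
clock: 14.32
tool_pos: [0.4332, -0.2822, 0.0363]
tcp_rot: [-1.57, 0.002, 2.908]
ft_force: [-0.4, 1.2, 0.9]
grip_width: 0.013
```

>>> play_rows --moves '[[[10,0,1.5,0,0],[10,0,3,0,0],[10,0,4.5,0,0],[10,0,4.5,0,0]]]' --grip_force 20

```text
clock: 14.82
tool_pos: [0.4328, -0.2821, 0.032]
tcp_rot: [-1.57, 0.001, 2.908]
ft_force: [-3.8, 2.5, 10.2]
grip_width: 0.0129
```

Down on the mat with 10 N; ease and open.

>>> play_rows --moves '[[[16,0,-0.5,0,0],[22,0,-0.5,0,0],[32,0,-0.5,0,0],[42,0,-0.5,0,0],[42,0,-0.5,0,0],[42,0,-15,0,0],[42,0,-45,0,0],[42,0,-90,0,0]]]'

```text
clock: 15.82
tool_pos: [0.4319, -0.2817, 0.1221]
tcp_rot: [-1.571, -0.002, 2.907]
ft_force: [1.2, -0.6, -0.1]
grip_width: 0.0418
```

>>> play_rows --moves '[[[60,0,-30,20,0],[60,0,-70,40,0],[60,0,-115,50,0],[60,0,-120,60,0],[60,0,-120,60,0],[60,0,-120,60,0]]]'

```text
clock: 16.58
tool_pos: [0.4182, -0.3397, 0.2401]
tcp_rot: [-1.572, -0.002, 2.907]
ft_force: [-0.7, -0.3, 0.1]
grip_width: 0.0601
```

Run:
```python
from m import *
go(628,-14.5,260,3.1)
for n in('scene','top'): snap(n,n+'7')
im=cv2.imread('pics/scene7.png');cv2.imwrite('pics/s7c.png',cv2.resize(im[90:260,130:330],None,fx=3.5,fy=3.5,interpolation=cv2.INTER_CUBIC))
im=cv2.imread('pics/top7.png');cv2.imwrite('pics/t7c.png',cv2.resize(im[140:250,210:350],None,fx=5,fy=5,interpolation=cv2.INTER_CUBIC))
```

```text
clock 16.57 pos [ 418.2 -339.7  240.1] rot [-1.572e+00 -2.000e-03  2.907e+00] shift [-128.7  -19.9 -365. ] deg -11.0 F [-0.7 -0.3  0.1] w 60.1
```

View pics/s7c.png

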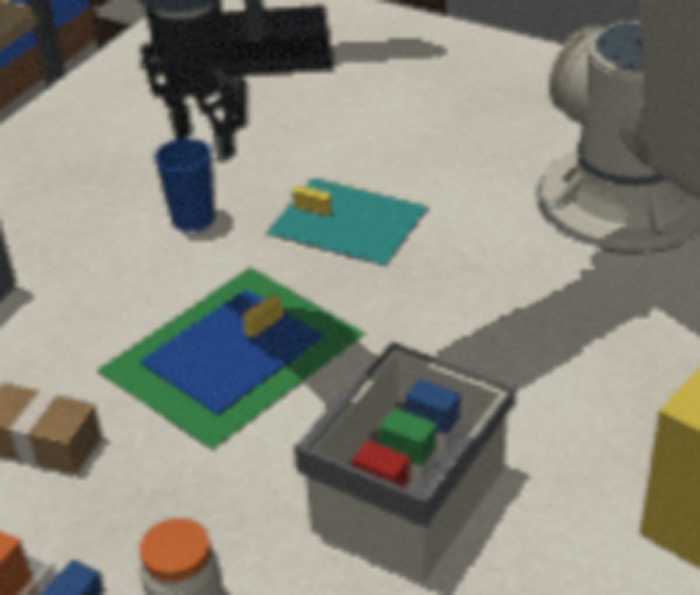

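View pics/t7c.png

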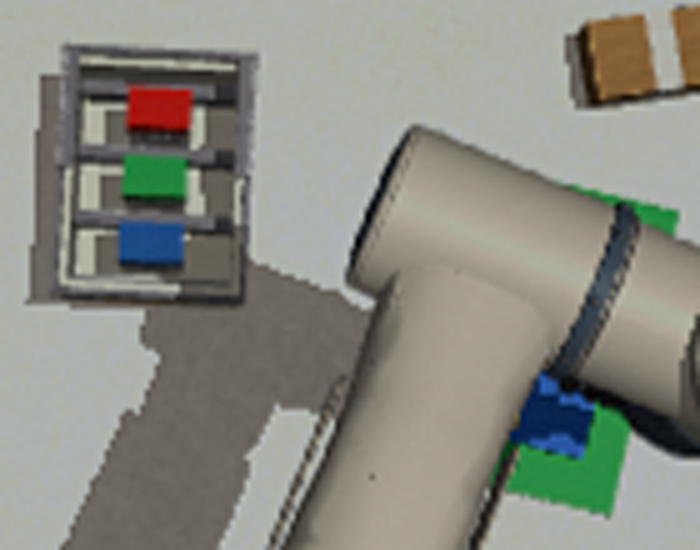

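Run:
```python
from m import *
y,x=np.mgrid[:384,:512]
d=np.load('pics/top7.npz');I=cv2.cvtColor(d['im'],cv2.COLOR_RGB2HSV).astype(int)
H,S,V=I[...,0],I[...,1],I[...,2]
rect(((H<8)|(H>172))&(S>150)&(x>225)&(x<255)&(y>150)&(y<172),.106,'red')
rect((H>50)&(H<75)&(S>120)&(x>225)&(x<255)&(y>165)&(y<185),.106,'green')
d=np.load('pics/scene7.npz')
im=cv2.imread('pics/scene7.png');cv2.imwrite('pics/s7r.png',cv2.resize(im[180:245,205:285],None,fx=9,fy=9,interpolation=cv2.INTER_CUBIC))
```

```text
red [235 157  14  10 106] mean [633.6 -15.2] rect [array([633.3, -14.9]), array([47.5, 31. ]), np.float64(85.3)]
[[615.9000244140625, -37.400001525878906], [646.7999877929688, -39.900001525878906], [650.7000122070312, 7.5], [619.7999877929688, 10.0]]
green [235 171  13   9 102] mean [583.5 -12.2] rect [array([584.4, -14.4]), array([29.3, 43.6]), np.float64(0.6)]
[[569.5, 7.300000190734863], [570.0, -36.29999923706055], [599.2999877929688, -36.099998474121094], [598.9000244140625, 7.599999904632568]]
```

View pics/s7r.png

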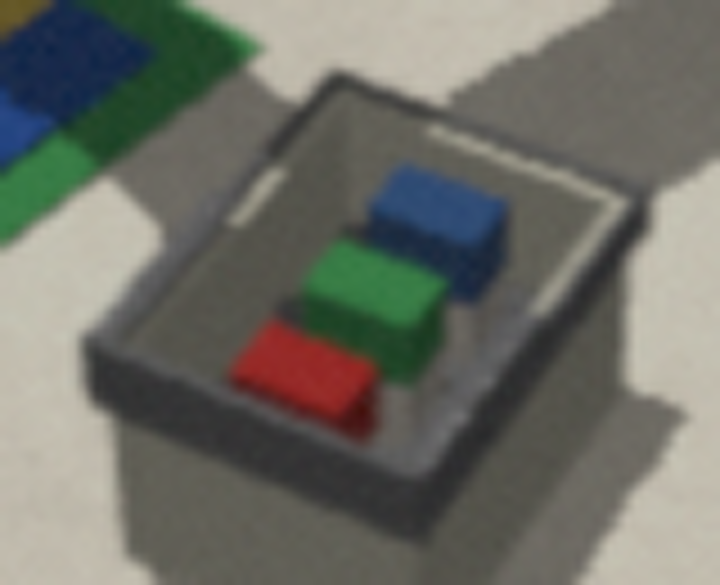

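>>> play_rows --moves '[[[60,-16,0,-45,-1],[60,-33,0,-93,-3],[60,-50,0,-140,-5],[60,-67,0,-188,-7],[60,-84,0,-235,-9],[60,-101,0,-283,-11],[60,-117,0,-328,-11],[60,-132,20,-368,-11]]]'

```text
clock: 17.68
tool_pos: [0.6338, -0.0109, 0.2217]
tcp_rot: [-1.571, 0.002, 3.101]
ft_force: [0.3, -0.8, -0.9]
grip_width: 0.0598
```

>>> play_rows --moves '[[[60,0,0,0,0],[60,0,0,0,0],[60,0,0,0,0]]]'

```text
clock: 18.05
tool_pos: [0.6323, -0.0137, 0.2218]
tcp_rot: [-1.571, 0.001, 3.099]
ft_force: [-0.2, -0.3, -0.1]
grip_width: 0.06
```

Run:
```python
from m import *
go(634,-14.5,160,3.1)
for u,v in((232,377),(270,322),(378,372),(340,428)):print((pt('scene',None,205+u/9-.44,180+v/9-.44,.106)*1000).round(1))
```

```text
clock 18.05 pos [632.3 -13.7 221.8] rot [-1.571e+00  1.000e-03  3.099e+00] shift [-1.8 61.8  0.7] deg -0.1 F [-0.2 -0.3 -0.1] w 60.0
[648.2 -35.7 106. ]
[617.7 -36.7 106. ]
[622.1  10.7 106. ]
[652.5  11.2 106. ]
```

>>> play_rows --moves '[[[62,-2,25,0,0],[62,-2,50,0,0],[62,-2,70,0,0],[62,-2,85,0,0],[62,-2,85,0,0]]]'

```text
clock: 18.68
tool_pos: [0.6338, -0.0136, 0.1355]
tcp_rot: [-1.57, -0.002, 3.099]
ft_force: [1.1, 0.2, 0.5]
grip_width: 0.0618
```

Run:
```python
from m import *
go(634.5,-13.5,90,3.1)
snap('scene','s8');im=cv2.imread('pics/s8.png');cv2.imwrite('pics/s8c.png',cv2.resize(im[140:250,195:305],None,fx=5,fy=5,interpolation=cv2.INTER_CUBIC))
```

```text
clock 18.68 pos [633.8 -13.6 135.5] rot [-1.570e+00 -2.000e-03  3.099e+00] shift [-0.7 45.5 -0.1] deg -0.1 F [1.1 0.2 0.5] w 61.8
```

View pics/s8c.png

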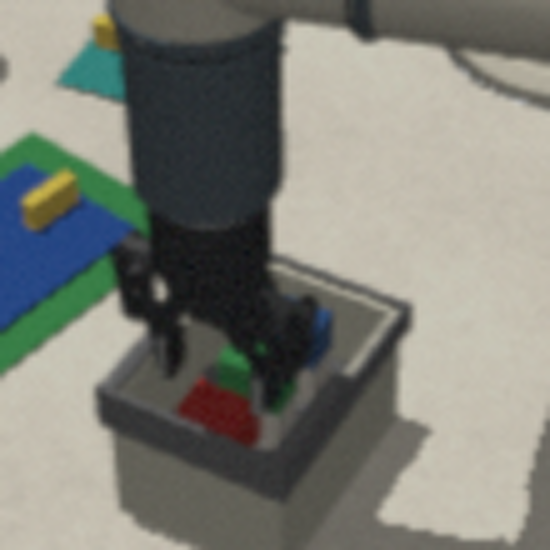

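Fingers straddle the red pack (pixels about 170,360 and 265,385 in the crop). Descend and close.

>>> play_rows --moves '[[[62,-1,12,0,0],[62,-1,25,0,0],[62,-1,37,0,0],[62,-1,45,0,0],[62,-1,45,0,0],[52,-1,45,0,0],[48,-1,45,0,0]]]'

```text
clock: 19.6
tool_pos: [0.6352, -0.013, 0.0906]
tcp_rot: [-1.571, -0.001, 3.099]
ft_force: [-0.5, -0.4, -0.3]
grip_width: 0.0483
```

>>> play_rows --moves '[[[40,0,0,0,0],[40,0,0,0,0],[40,0,0,0,0],[40,0,0,0,0]]]' --grip_force 40

```text
clock: 20.1
tool_pos: [0.6352, -0.0131, 0.0907]
tcp_rot: [-1.571, -0.001, 3.099]
ft_force: [0.9, 0.2, -1.6]
grip_width: 0.0455
```

>>> play_rows --moves '[[[40,0,-5,0,0],[40,0,-12,0,0],[40,0,-20,0,0],[40,0,-20,0,0]]]'

```text
clock: 20.6
tool_pos: [0.6361, -0.013, 0.1123]
tcp_rot: [-1.571, 0.002, 3.1]
ft_force: [-0.4, -0.4, -1.2]
grip_width: 0.0458
```

>>> play_rows --moves '[[[40,0,-25,0,0],[40,0,-50,0,0],[40,0,-80,0,0],[40,0,-115,0,0],[40,0,-150,0,0],[40,0,-180,0,0],[40,0,-195,0,0],[40,0,-195,0,0]]]'

```text
clock: 21.6
tool_pos: [0.6358, -0.013, 0.3072]
tcp_rot: [-1.571, 0.002, 3.099]
ft_force: [-0.2, 1.3, -3.2]
grip_width: 0.0457
```

Run:
```python
from m import *
go(468,301.7,290,np.pi-.2165)
snap('scene','s9');im=cv2.imread('pics/s9.png');cv2.imwrite('pics/s9c.png',cv2.resize(im[80:260,180:400],None,fx=3.5,fy=3.2,interpolation=cv2.INTER_CUBIC))
```

```text
clock 21.6 pos [635.8 -13.  307.2] rot [-1.571e+00  2.000e-03  3.099e+00] shift [ 180.9   17.2 -307.3] deg 10.0 F [-0.2  1.3 -3.2] w 45.7
```

View pics/s9c.png

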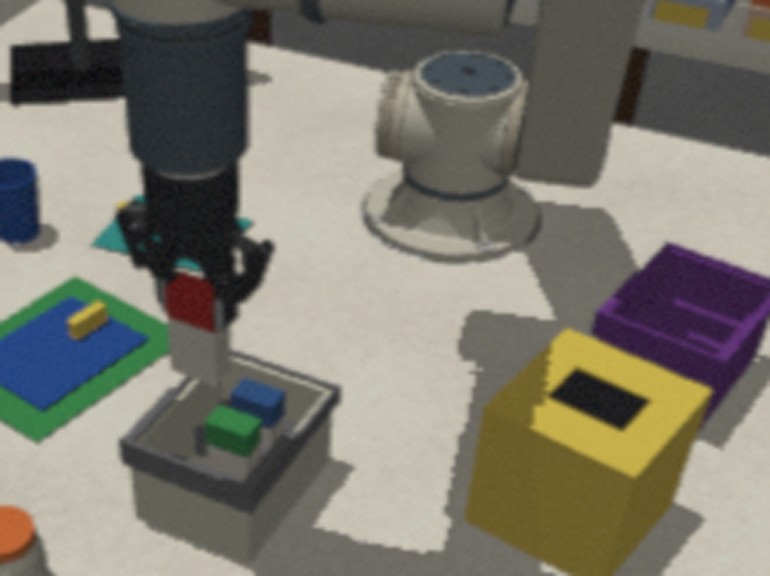

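>>> play_rows --moves '[[[40,16,0,-28,1],[40,40,0,-68,3],[40,66,0,-112,5],[40,92,0,-156,7],[40,118,0,-200,9],[40,144,0,-245,10],[40,166,0,-282,10],[40,181,0,-307,10]]]'

```text
clock: 22.65
tool_pos: [0.4659, 0.3027, 0.3045]
tcp_rot: [-1.569, -0.002, 2.926]
ft_force: [0.0, -0.7, -2.3]
grip_width: 0.0456
```

>>> play_rows --moves '[[[40,0,0,0,0],[40,0,0,0,0],[40,0,0,0,0],[40,0,0,0,0]]]'

```text
clock: 23.15
tool_pos: [0.4679, 0.3006, 0.306]
tcp_rot: [-1.571, -0.0, 2.924]
ft_force: [0.7, 1.0, -1.9]
grip_width: 0.0454
```

Run:
```python
from m import *
go(468,301.7,275,np.pi-.2165)
```

```text
clock 23.15 pos [467.9 300.6 306. ] rot [-1.571 -0.     2.924] shift [ 0.1 31.  -1.1] deg -0.1 F [ 0.7  1.  -1.9] w 45.4
```

>>> play_rows --moves '[[[40,0,12,-1,0],[40,0,25,-1,0],[40,0,36,-1,0],[40,0,36,-1,0],[40,0,36,-1,0]]]'

```text
clock: 23.78
tool_pos: [0.4679, 0.3023, 0.2704]
tcp_rot: [-1.571, 0.001, 2.925]
ft_force: [0.5, 0.1, -2.1]
grip_width: 0.0456
```

Run:
```python
from m import *
go(468,301.7,197,np.pi-.2165)
snap('scene','s10');im=cv2.imread('pics/s10.png');cv2.imwrite('pics/s10c.png',cv2.resize(im[120:260,290:410],None,fx=4.2,fy=4.2,interpolation=cv2.INTER_CUBIC))
```

```text
clock 23.77 pos [467.9 302.3 270.4] rot [-1.571e+00  1.000e-03  2.925e+00] shift [-0.2 73.4  0.6] deg -0.0 F [ 0.5  0.1 -2.1] w 45.6
```

View pics/s10c.png

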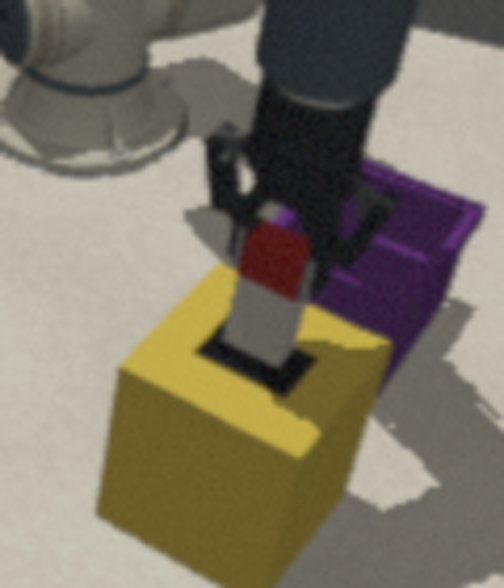

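>>> play_rows --moves '[[[40,0,6,0,0],[40,0,13,0,0],[40,0,20,0,0],[40,0,28,0,0],[40,0,36,0,0],[40,0,44,0,0],[40,0,44,0,0]]]'

```text
clock: 24.7
tool_pos: [0.4673, 0.302, 0.225]
tcp_rot: [-1.569, -0.001, 2.925]
ft_force: [-0.2, 0.3, -0.9]
grip_width: 0.0457
```

>>> play_rows --moves '[[[40,0,7,0,0],[40,0,14,0,0],[40,0,21,0,0],[40,0,28,0,0],[40,0,28,0,0],[40,0,28,0,0]]]'

```text
clock: 25.45
tool_pos: [0.4678, 0.3023, 0.1982]
tcp_rot: [-1.571, 0.0, 2.925]
ft_force: [0.3, -0.2, -1.7]
grip_width: 0.0454
```

Run:
```python
from m import *
go(468,301.7,197,np.pi-.2165)
snap('scene','s11');im=cv2.imread('pics/s11.png');cv2.imwrite('pics/s11c.png',cv2.resize(im[120:260,290:410],None,fx=4.2,fy=4.2,interpolation=cv2.INTER_CUBIC))
```

```text
clock 25.45 pos [467.8 302.3 198.2] rot [-1.571  0.     2.925] shift [-0.3  1.2  0.5] deg -0.0 F [ 0.3 -0.2 -1.7] w 45.4
```

View pics/s11c.png

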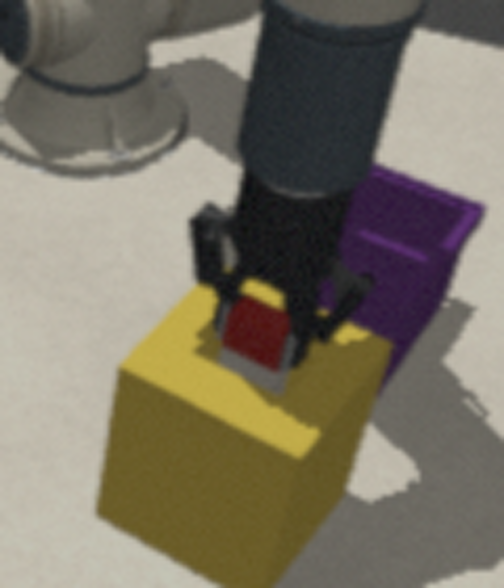

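Two-thirds through. Release.

>>> play_rows --moves '[[[60,0,0,0,0],[70,0,0,0,0],[75,0,0,0,0],[75,0,0,0,0],[75,0,-30,0,0],[75,0,-70,0,0],[75,0,-110,0,0],[75,0,-110,0,0]]]'

```text
clock: 26.5
tool_pos: [0.469, 0.3029, 0.3119]
tcp_rot: [-1.577, 0.005, 2.925]
ft_force: [0.1, 0.5, -0.6]
grip_width: 0.075
```

>>> play_rows --moves '[[[75,40,-10,40,0],[75,80,-10,80,0],[75,100,-10,110,0],[75,100,-10,110,0],[75,100,-10,110,0],[75,100,-10,110,0]]]'

```text
clock: 27.25
tool_pos: [0.3468, 0.2168, 0.3175]
tcp_rot: [-1.57, -0.001, 2.925]
ft_force: [0.3, -0.7, 0.7]
grip_width: 0.0749
```

Run:
```python
from m import *
go(468,301.7,197)
for n in('scene','top'): snap(n,n+'12')
y,x=np.mgrid[:384,:512]
I=cv2.cvtColor(np.load('pics/top12.npz')['im'],cv2.COLOR_RGB2HSV).astype(int);H,S,V=I[...,0],I[...,1],I[...,2]
rect((H>50)&(H<75)&(S>150)&(x>280)&(x<350)&(y>165)&(y<250),.003,'mat')
rect((H>105)&(H<125)&(S>120)&(x>280)&(x<350)&(y>165)&(y<250),.009,'lid')
```

```text
clock 27.25 pos [346.8 216.8 317.5] rot [-1.570e+00 -1.000e-03  2.925e+00] shift [-100.1  120.5 -109. ] deg 0 F [ 0.3 -0.7  0.7] w 74.9
mat [ 284  171   61   71 1498] mean [ 481.4 -292.2] rect [array([ 482.3, -293.8]), array([186.5, 236. ]), np.float64(76.7)]
[[346.0, -357.3999938964844], [575.5999755859375, -411.70001220703125], [618.5, -230.1999969482422], [388.8999938964844, -175.89999389648438]]
lid [ 294  182   42   49 1343] mean [ 483.2 -294.4] rect [array([ 481.2, -294.3]), array([126.3, 162.9]), np.float64(76.6)]
[[387.29998779296875, -336.8999938964844], [545.7999877929688, -374.6000061035156], [575.0999755859375, -251.6999969482422], [416.6000061035156, -214.0]]
```

View pics/scene12.png

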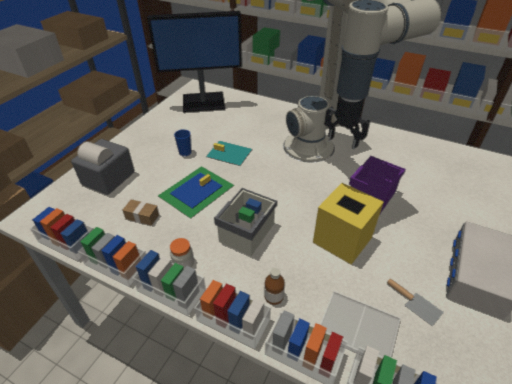

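View pics/top12.png

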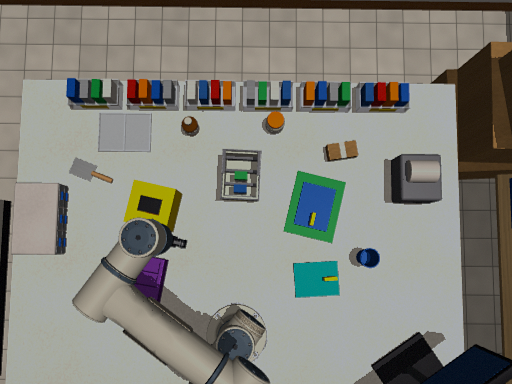

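Run:
```python
from m import *
D=np.load('pics/scene12.npz')['d'];C=cloud('scene',D)
print((C[200:210:2,342:362:3,2]*1000).round())
im=cv2.imread('pics/scene12.png');cv2.imwrite('pics/s12c.png',cv2.resize(im[175:260,310:390],None,fx=6,fy=6,interpolation=cv2.INTER_CUBIC))
```

```text
[[ 175.  173.  173.  173.  173.  174.  179.]
 [ 175.  175.  175.  172.  175.  177. 1018.]
 [ 174.  172.  169.  172.  175.  174.  174.]
 [ 173.  175.  175.  172.  174.  174.  175.]
 [ 173.  176.  175.  175.  173.  173.  175.]]
```

View pics/s12c.png

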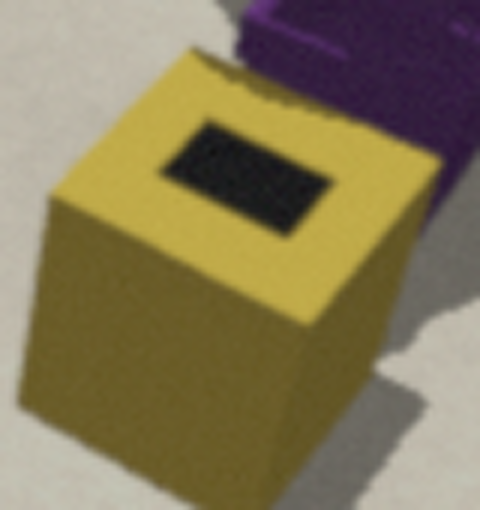

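Flap is level and shut, the pack is inside, and the gripper is clear of everything. Handing in.

```bash
python3 -c "
from bench import manip
print(manip.sign_off())"
```

```text
the job is handed in; nothing more can be done
None
```

The recalled pack is in the returns bin and I handed the job in at about 27 s; no verdict is reported.

- **Lid off:** I tilted the lid by its fin until the rails pushed back (about 12 N), eased off, and slid it out along its slope with the measured force staying under about 3 N.
- **Lid on mat:** I laid it flat and let go. Its centre measures within about 2 mm of the mat's centre.
- **Red pack:** I took it from the +x pocket, pushed it upright about two-thirds through the flap and released it.

**Last checks:**
- The flap reads level with the bin top (about 172–177 mm), so it is shut. The red pack shows nowhere outside the bin; I did not see it inside directly.
- The green and blue packs are standing in the box. The bottle, jar and carton look unmoved.
- The gripper was clear of everything, and no check failed or disagreed.

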